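Free the ratchet pawl and lower the horn coil

TASK

Pick up the wooden-handled steel rod and use it to flick the pawl of the ratchet stand up out of the teeth and right over, so that it stays thrown back; do not touch the pawl with the gripper itself. Then lower the arm that carries the brass horn coil gently until it is fully down on its rest, and leave the rod lying on the bench, without disturbing the mallet, the tin or the screwdriver.

Things in the scene. Friction and masses are not known exactly. Their poses are not given: they have to be found in the camera images.
- stand: Fixed grey ratchet stand. Origin on the bench under the shaft, in the ratchet wheel's mid plane; x towards the arm's handle. Base 14 mm thick, x -75..225, y -30..170 mm. Shaft along y, 85 mm up: wheel (48 mm radius, 12 thick) at y 0, open on the -y side; posts at y 16-28 and 150-162 (x +-20, up to z 121); lift arm at y 87-113. Pawl post: x 80-100, y 14-28, up to z 155, stop lug to x 118, z 173.
- pawl_gap (a point): Point in the open window under the pawl bar where a rod fits, 18 mm below the bar: stand frame x 52, y 0, z 121 mm; axes as the stand's. A rod parallel to y comes in from the open -y side. Free there: x 38 to 78, z 100 to 138 mm, between wheel teeth and pawl post. Past the pawl the way is clear to about y +45 mm, where the raised coil may be.
- pawl_pivot (a point): Pawl's pivot axis (parallel to y), stand frame x 90, y 0, z 143 mm; axes as the stand's.
- lift_arm (a joint): Arm angle, rad, up from level: 0 = down on the rubber rest (hard stop); starts between 0.5 and 0.95. The hinge is stiff: the arm stays where it is left and needs 1 to 5 N downwards at the handle to go down. With the pawl in the teeth it cannot go below the next tooth (about 0.78 or 0.47).
- handle (a point): Centre of the round wooden handle bar at the arm's end, 24 mm diameter, 90 mm long along the stand's y, centred on this point. It circles the shaft at 190 mm radius, 100 mm along the stand's +y from the wheel; arm down, it is 85 mm above the bench. The point's x points outwards along the arm. Clear above; the brass coil (up to 37 mm above the arm's centre line) ends 46 mm inward of it.
- rod: The loose rod, 250 mm long, 120 g, balanced near its grip: square wooden handle 26 x 26 x 110 mm (x -120 to -10 mm) and round steel rod of 10 mm diameter (x -10 to +130 mm). Origin on its underside, axis at z 13 mm; x points to the steel tip. Starts flat on the bench to the robot's right with the tip roughly towards the stand.
- rod_tip (a point): Centre of the steel rod's free end; axes as the rod's.
- rod_grip (a point): Point on the rod's axis 30 mm back from the origin, in the front half of the wooden handle, a good place to grip (160 mm from the tip); axes as the rod's.
- mallet: Bystander: mallet with a cylindrical head 52 mm diameter, 85 mm wide, handle 220 mm along its -x; origin under the head.
- tin: Bystander: round open tin 84 mm diameter, 50 mm high; origin under its centre.
- screwdriver: Bystander: screwdriver 180 mm long, blue handle, lying along its x.
- pawl_hinge (a joint): Pawl angle, rad. 0 to 0.1 = dropped into the teeth, bar level, pointing from the pivot to the stand's -x; grows as the free end is lifted up and over towards the stand's +x; upright at 1.57; past about 1.65 it falls over by its own weight and rests thrown back on its stop at 2.0. Let go earlier, it falls back into the teeth.
- pawl: Steel pawl bar, origin on its pivot axis. 90 mm long, 14 mm wide in y, 8 mm thick, running from the pivot along its own -x; at the far end a 16 mm deep nose hangs into the wheel teeth. It weighs 100 g, moves freely, and the teeth do not grip it.

How it is judged:
On the way, in this order (a step that is already met when the one before it is completed fails the run):
1. the pawl is thrown right over while the arm is still up (value of joint pawl_hinge above 1.7 rad and value of joint lift_arm above 0.35 rad), for 0.2 s.
2. the arm is lowered onto its rest (value of joint lift_arm below 0.06 rad), for 0.2 s.
At the end, for the whole second after the job is handed in: The pawl rests thrown back (beyond 1.7 rad), the arm is down on its rest (within 0.06 rad, 11 mm at the handle), and the rod lies still on the bench (its origin below 30 mm, its tip below 50 mm) (value of joint pawl_hinge above 1.7 rad and value of joint lift_arm below 0.06 rad and height (world z) of rod between -0.01 and 0.03 m and height (world z) of rod_tip below 0.05 m and linear speed of rod below 0.03 m/s); the robot touches nothing.
It fails at once if the gripper or arm touches the pawl (contact force between any of the fingers, the arm and pawl above 0.5 N).
It fails at once if the lift arm is slammed down (faster than 2 rad/s) (velocity of joint lift_arm below -2 rad/s).
It fails at once if the mallet, tin or screwdriver is moved by more than 30 mm (distance of any of mallet, tin, screwdriver from where it was at the start of the episode above 0.03 m).
It also fails if it takes over 72 s, if anything falls off the work surface, if the arm or the gripper's body presses on something with over 40 N, if the wrist force passes 120 N, or if a joint passes its speed limit or range.

ROBOT

A 6-joint arm with a two-finger parallel gripper is mounted at the origin on the work surface. World frame = base frame: x ahead of the robot, y to its left, z up, the work surface at z = 0. Lengths are in m, angles in rad, forces in N, time in s.
With the tool pointing down it reaches from about 0.325 to 1 m from the base axis. Payload 5.1 kg.
Tool frame: the origin (TCP) lies at the centre of the arm's flange, where the gripper is bolted on; the fingertips stand 173 mm ahead of it and the grasp point (between the pads) lies 155 mm ahead of it (arm.nose_length is the distance from the TCP to the fingertips, in m); z points along the fingers, y is the direction in which the jaws open and shut (so a half turn about z gives the same grasp; the last joint's range is limited). The gripper opens to 85 mm and grips with 20 to 120 N. Pads are 22 mm wide; open, the fingers measure 114 mm over their backs; the gripper's body (76 mm by 85 mm) begins 54 mm behind the grasp point. The pads swing forward as they close: fully open they stand 13 mm farther back than shut.
Start: joints at [-1.401, 0.124, 1.65, -0, 1.367, -0.083], TCP at [0.163, -0.629, 0.405] pointing down, gripper open.
Joint ranges: [-2.61, 2.61], [-1.02, 2.33], [0.03, 2.71], [-1.35, 4.49], [0.32, 2.68], [-2.91, 2.91]. Speed limits (rad/s): [2.57, 2.57, 3.14, 3.14, 3.14, 3.14].

INTERFACE

Orientations are given as a unit quaternion [w, x, y, z].
In Python, from bench import arm gives the robot as it stands.
- The arm moves only by the tool move_arm, never from a script. Its argument "deltas" is a list that holds one entry, the list of rows, each a list of 7 numbers: the shift along the tool's x, y, z in mm, then the turn, a rotation vector about the tool's x, y, z in units of 10 degrees (1.0 is 10 degrees), then the finger opening in mm, from 0 to 85.4. A call has 1 to 8 rows; each row is the pose to reach, as a shift and turn from the pose commanded when the call began, along the tool's axes at that moment; what a row does not reach only later rows make up. A row lasts 1/8 s, in which the tool goes at most 62.5 mm and 10.7 degrees, less where a joint would pass 70% of its speed; a pose out of reach is approached as far as the arm can. A call with a gripper value outside its range is refused whole. The fingers move at their own pace and stop on an object; "force" is the grip in N (left out, the last holds). Time passes only in rows, so rows that repeat a pose let the fingers close. It gives the time, the measured TCP pose, the force and the opening at its end, in the units of the state.
- arm.read_state(): the state, without advancing time (a new reading comes with each control period).
- arm.read_camera(name): name is "side" or "top"; returns the picture (420x560x3 uint8, red, green, blue); there is no depth.
- arm.camera_params(name): a dict with "mtx" (3x3 intrinsics, pixels), "D" ([k1, k2, p1, p2, k3] as OpenCV has them; the pictures are not rectified), "R" (3x3) and "t" (3): a world point X has camera coordinates R X + t. Camera axes: x right, y down, z forward; pixel columns grow to the right and rows downward; lengths in m; the calibration is good to about 2 mm. A picture is of the moment at which its call begins. camera_params takes no time and is no camera call.
- arm.hand_in(): hands the job in, once; it reports no verdict.
Trained networks look in the newest picture that a camera, given by its name, has taken for a name from the list of things; names that differ only in an ending like _2 or _b are one class to them, and where a whole thing is asked for, a point or a joint stands for the part that bears it (a point fixed in the world has none). Each returns a list of dicts, best first, with "conf" (0 to 1); they miss things now and then, are a little off and sometimes report something else, mostly with a low value. They report only what shows in the picture. A call takes as long as a camera call.
- arm.find_in(camera, thing): "position" ([x, y, z] in m, in world coordinates, good to about 4 mm: the middle of the surface that is visible of it).
- arm.landmark_of(camera, thing): "position" ([x, y, z] in m, in world coordinates, good to about 4 mm: a listed point, or the origin of a listed thing).
The state is a dict: "t": time; "joints": joint angles; "dq": joint speeds; "effort": joint torques, N m; "position": TCP position; "tcp_rot": TCP orientation; "ft_force": force on the tool from outside, world axes, zero at the start; "moment": the same for the moment, N m; "gripper_width": finger opening in m.
Only numpy, scipy, OpenCV 4.12 (cv2) and the standard library are available. Lean on these libraries where they do the work, as an engineer would, in place of code of your own. Each camera call takes 0.05 s, during which the arm holds its last target. There are 200 camera calls.

## Working session

There is one attempt and no reset: what is moved stays moved. The work goes in short steps, Python scripts to look and compute and a tool call to move; the robot and the scene stay as the last step left them, time stands still between calls to the robot, and variables do not carry over. Pictures are saved under pics/ and viewed, about 8 in all and at most 12, crops included, and the job is handed in when it is done.

Besides the shell and the picture viewer there is one more tool, called by a JSON object that holds its "api" and its "payload", one argument or row to a line. move_arm: Moves the arm, as the interface text tells. Its arguments: {"type":"object","properties":{"deltas":{"type":"array","items":{"type":"array","items":{"type":"array","items":{"type":"number"}}}},"force":{"type":"number"}},"required":["deltas"]}

```bash
mkdir -p pics; ls
cat > h.py <<'E'
import numpy as np, cv2
from bench import arm
from scipy.spatial.transform import Rotation as R
def proj(c,X):
    p=arm.camera_params(c); return cv2.projectPoints(np.float64(X).reshape(-1,1,3),cv2.Rodrigues(np.array(p['R']))[0],np.float64(p['t']),np.array(p['mtx']),np.array(p['D']))[0].reshape(-1,2)
def shot(c,name,crop=None,s=1):
    im=np.array(arm.read_camera(c))[:,:,::-1].copy()
    if crop: x0,y0,x1,y1=crop; im=im[y0:y1,x0:x1]
    cv2.imwrite('pics/'+name+'.png',cv2.resize(im,None,fx=s,fy=s,interpolation=cv2.INTER_CUBIC))
def tri(p1,p2):
    # pixel in side, pixel in top -> world
    Ps=[];u=[]
    for c,px in (('side',p1),('top',p2)):
        p=arm.camera_params(c); Ps.append(np.hstack([np.array(p['R']),np.array(p['t']).reshape(3,1)]))
        u.append(cv2.undistortPoints(np.float64(px).reshape(1,1,2),np.array(p['mtx']),np.array(p['D'])).reshape(2,1))
    X=cv2.triangulatePoints(Ps[0],Ps[1],u[0],u[1]); return (X[:3]/X[3]).ravel()
def pose():
    s=arm.read_state(); q=s['tcp_rot']; return np.array(s['position']),R.from_quat(np.array(q)[[1,2,3,0]])
def delta(p,Rt):
    p0,R0=pose(); return np.round(R0.inv().apply(np.array(p)-p0)*1000,1), np.round(np.degrees((R0.inv()*Rt).as_rotvec())/10,3)
E
python3 - <<'E'
from h import *
np.set_printoptions(precision=4,suppress=True)
s=arm.read_state();print(s['tcp_rot'],s['gripper_width'],s['ft_force'])
for c in('side','top'):
    shot(c,c+'0'); p=arm.camera_params(c); print(c,-np.array(p['R']).T@np.array(p['t']))
    for n in 'stand pawl_gap pawl_pivot handle rod rod_tip rod_grip mallet tin screwdriver pawl'.split():
        print(c,n,[(np.round(d['position'],4),round(d['conf'],2)) for d in arm.landmark_of(c,n)[:2]])
E
```

```text
pics
[-0.001   0.992   0.1261 -0.0001] 0.08546922461537228 [-0.0226 -0.4833  0.3681]
side [-0.2011  0.8785  1.3089]
side stand [(array([ 0.4703,  0.0095, -0.001 ]), 0.74)]
side pawl_gap [(array([0.5205, 0.0157, 0.1168]), 0.69)]
side pawl_pivot [(array([0.5609, 0.0169, 0.1429]), 0.91)]
side handle [(array([0.5914, 0.1193, 0.226 ]), 0.74)]
side rod [(array([ 0.5527, -0.3106,  0.0012]), 0.91), (array([ 0.5994,  0.3942, -0.0001]), 0.25)]
side rod_tip [(array([ 0.434 , -0.2652,  0.0133]), 0.56), (array([0.4097, 0.3615, 0.0001]), 0.2)]
side rod_grip []
side mallet [(array([ 0.5991,  0.3945, -0.0017]), 0.82)]
side tin [(array([0.4125, 0.3644, 0.0028]), 0.55)]
side screwdriver [(array([ 0.7845, -0.2169, -0.003 ]), 0.62)]
side pawl [(array([0.5572, 0.0171, 0.1411]), 0.61), (array([ 0.7849, -0.2166, -0.0008]), 0.54)]
top [0.4088 0.006  0.996 ]
top stand [(array([0.4697, 0.0133, 0.0068]), 0.89)]
top pawl_gap [(array([0.5242, 0.0191, 0.1179]), 0.9)]
top pawl_pivot [(array([0.562 , 0.02  , 0.1409]), 0.92), (array([0.5915, 0.1212, 0.2225]), 0.47)]
top handle [(array([0.5906, 0.1221, 0.2185]), 0.84)]
top rod [(array([ 0.555 , -0.3121, -0.0021]), 0.59)]
top rod_tip [(array([ 0.4329, -0.2622,  0.0115]), 0.76), (array([0.411 , 0.3595, 0.0021]), 0.58)]
top rod_grip [(array([ 0.5815, -0.3197,  0.0151]), 0.74)]
top mallet [(array([0.5989, 0.3928, 0.0006]), 0.95)]
top tin [(array([0.4093, 0.3614, 0.0035]), 0.91)]
top screwdriver [(array([ 0.7878, -0.2131, -0.0017]), 0.64)]
top pawl [(array([0.5612, 0.0169, 0.1377]), 0.61), (array([0.5623, 0.0176, 0.1422]), 0.26)]
```

View pics/side0.png

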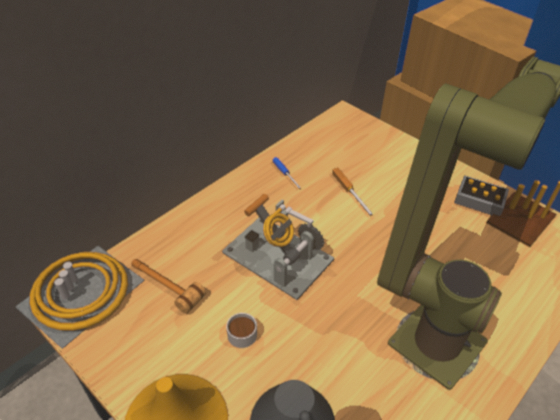

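View pics/top0.png

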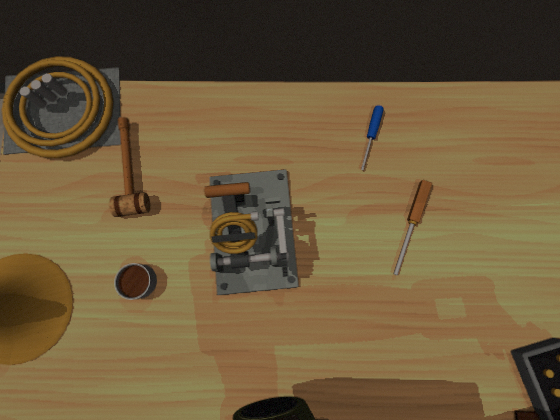

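Side view: the rod has its handle at about (343,178) and tip at (371,213), and the stand is around (285,250). Top view: rod handle (425,183), tip (397,272), pawl (282,230), and base corners near (208,178), (288,170), (299,287) and (218,294). The network positions from both views agree. Next I'll fit the stand yaw and compute the grasp.

```bash
cat >> h.py <<'E'
def rz(d): # tool pointing down with its x axis at world yaw d (deg)
    return R.from_euler('z',d,degrees=True)*R.from_euler('x',180,degrees=True)
E
python3 - <<'E'
from h import *
from scipy.optimize import least_squares
np.set_printoptions(precision=4,suppress=True)
C=np.array([[.225,.17,.014],[.225,-.03,.014],[-.075,-.03,.014],[-.075,.17,.014]])
px=np.array([[208,178],[288,170],[299,287],[218,294]])
def T(v,X): return R.from_euler('z',v[2]).apply(X)+[v[0],v[1],0]
L=np.array([[0,0,0],[.052,0,.121],[.09,0,.143]]);M=np.array([[.470,.0114,0],[.5224,.0174,.117],[.5615,.0185,.142]])
f=lambda v:np.r_[(proj('top',T(v,C))-px).ravel()/2,((T(v,L)-M)[:,:2]/.004).ravel()]
r=least_squares(f,[.47,.011,.08]);print(r.x,np.degrees(r.x[2]),r.fun)
H=np.array([.591,.1207,.222]);h=R.from_euler('z',-r.x[2]).apply(H-[r.x[0],r.x[1],0]);print(h)
g=np.array([.5815,-.3195,.25]);
t=np.array([.4335,-.2637]);y=np.degrees(np.arctan2(*(t-g[:2])[::-1]));print(y,delta([g[0],g[1],.27],rz(y)))
E
```

```text
[0.4707 0.0088 0.1062] 6.085337869324853 [ 0.2849 -0.8121 -0.9453 -0.5351 -0.2597  0.1496 -0.8578  0.8397  0.1755
 -0.6418  0.0022 -0.7637 -0.3263 -0.0316]
[0.1315 0.0985 0.222 ]
159.34220124610744 (array([ 483.1, -195.2,  134.7]), array([  0.   ,  -0.   , -14.486]))
```

{"api": "move_arm", "payload": {
  "deltas": [
    [[60,-24,0,0,0,-1,85],[120,-48,0,0,0,-2,85],[180,-73,0,0,0,-3,85],[240,-97,10,0,0,-4,85],[300,-122,30,0,0,-5,85],[360,-146,50,0,0,-6,85],[420,-171,70,0,0,-7,85],[483,-195,90,0,0,-8,85]]
  ],
  "force": 60
}}

```text
t: 2.2
position: [0.5568, -0.337, 0.324]
tcp_rot: [0.0, 0.677, 0.736, -0.0]
ft_force: [1.0, -1.2, 0.7]
gripper_width: 0.0852
```

{"api": "move_arm", "payload": {
  "deltas": [
    [[0,0,5,0,0,-1,85],[0,0,10,0,0,-2,85],[0,0,20,0,0,-3,85],[0,0,30,0,0,-4,85],[0,0,40,0,0,-5,85],[0,0,45,0,0,-6,85],[0,0,45,0,0,-6.49,85],[0,0,45,0,0,-6.49,85]]
  ]
}}

```text
t: 3.2
position: [0.5555, -0.3385, 0.2793]
tcp_rot: [-0.0, 0.179, 0.984, 0.0]
ft_force: [0.1, -0.2, -0.7]
gripper_width: 0.0851
```

Run:
```python
from h import *
print(pose()[0],arm.read_state()['joints'])
for c in('side','top'):
    shot(c,c+'1')
    for n in 'rod rod_tip rod_grip'.split():
        print(c,n,[(np.round(d['position'],4),round(d['conf'],2)) for d in arm.landmark_of(c,n)[:2]])
print(delta([.5818,-.3205,.178],rz(159.3)))
```

```text
[ 0.55547273 -0.33845738  0.2792543 ] [-6.29741233e-01  2.28475690e-01  1.75088325e+00  3.44256996e-05
  1.16229538e+00 -1.83972639e+00]
side rod [(array([ 0.5527, -0.313 , -0.0013]), 0.86), (array([ 0.5783, -0.3213,  0.012 ]), 0.65)]
side rod_tip [(array([ 0.4349, -0.2639,  0.0136]), 0.88)]
side rod_grip [(array([ 0.5815, -0.3175,  0.0127]), 0.78), (array([ 0.5489, -0.3083, -0.0011]), 0.68)]
top rod [(array([ 0.5799, -0.3209,  0.0179]), 0.7), (array([ 5.537e-01, -3.103e-01,  4.000e-04]), 0.56)]
top rod_tip [(array([ 0.4369, -0.2627,  0.0123]), 0.83), (array([0.592 , 0.1215, 0.2213]), 0.21)]
top rod_grip [(array([ 0.5784, -0.3182,  0.0156]), 0.77)]
(array([-18.3,  26.1, 101.4]), array([-0.   ,  0.   ,  0.006]))
```

{"api": "move_arm", "payload": {
  "deltas": [
    [[-18,25.5,10,0,0,0,85],[-18,25.5,40,0,0,0,85],[-18,25.5,75,0,0,0,85],[-18,25.5,95,0,0,0,85],[-18,25.5,100,0,0,0,50],[-18,25.5,100,0,0,0,15],[-18,25.5,100,0,0,0,15],[-18,25.5,100,0,0,0,15]]
  ],
  "force": 60
}}

```text
t: 4.6
position: [0.582, -0.3215, 0.1813]
tcp_rot: [0.002, 0.179, 0.984, -0.001]
ft_force: [-1.0, -0.0, -0.2]
gripper_width: 0.0245
```

{"api": "move_arm", "payload": {
  "deltas": [
    [[0,0,0,0,0,0,15],[0,0,0,0,0,0,15],[0,0,0,0,0,0,15],[0,0,-20,0,0,0,15],[0,0,-60,0,0,0,15],[0,0,-100,0,0,0,15],[0,0,-120,0,0,0,15],[0,0,-120,0,0,0,15]]
  ]
}}

```text
t: 5.6
position: [0.5816, -0.3211, 0.3014]
tcp_rot: [0.002, 0.179, 0.984, -0.001]
ft_force: [-0.3, 0.1, -0.6]
gripper_width: 0.0248
```

Run:
```python
from h import *
print(pose()[0])
shot('side','side2',(260,100,460,280),4);shot('top','top2')
for c in('side','top'):
    for n in 'rod rod_tip rod_grip'.split():
        print(c,n,[(np.round(d['position'],4),round(d['conf'],2)) for d in arm.landmark_of(c,n)[:2]])
```

```text
[ 0.58158119 -0.32110905  0.30143532]
side rod [(array([ 0.5502, -0.3106,  0.1195]), 0.79)]
side rod_tip [(array([0.5215, 0.0124, 0.1173]), 0.73), (array([ 0.4345, -0.2632,  0.1334]), 0.7)]
side rod_grip [(array([ 0.5765, -0.3214,  0.1308]), 0.69), (array([ 0.4686,  0.0123, -0.002 ]), 0.56)]
top rod [(array([ 0.5531, -0.3104,  0.118 ]), 0.88), (array([0.4715, 0.0126, 0.0024]), 0.22)]
top rod_tip []
top rod_grip [(array([ 0.577 , -0.3177,  0.134 ]), 0.68)]
```

{"api": "move_arm", "payload": {
  "deltas": [
    [[11,14,0,0,0,0.9,15],[23,30,2,0,0,1.8,15],[35,47,4,0,0,2.7,15],[48,64,6,0,0,3.6,15],[60,81,8,0,0,4.5,15],[73,98,10,0,0,5.4,15],[86,115,11,0,0,6.32,15],[86,115,11,0,0,6.32,15]]
  ]
}}

```text
t: 7.0
position: [0.5409, -0.182, 0.2877]
tcp_rot: [-0.001, 0.667, 0.745, -0.0]
ft_force: [-0.2, 0.6, -1.6]
gripper_width: 0.0244
```

Run:
```python
from h import *
np.set_printoptions(precision=4,suppress=True)
p,Rt=pose();print(p,Rt.as_matrix()[:,0],arm.read_state()['joints'])
shot('side','side3',(230,160,370,300),5);shot('top','top3',(200,150,400,300),4)
S=lambda X:R.from_euler('z',-.1062).apply(np.array(X)-[.4707,.0088,0])
print('tcp stand',S(p))
for c in('side','top'):
    for n in 'rod rod_tip rod_grip pawl_pivot handle'.split():
        print(c,n,[(S(d['position']),round(d['conf'],2)) for d in arm.landmark_of(c,n)[:2]])
```

```text
[ 0.5409 -0.182   0.2877] [-0.1104  0.9939  0.0006] [-0.4186  0.0528  1.9315 -0.      1.1585 -0.5292]
tcp stand [ 0.0496 -0.1971  0.2877]
side rod [(array([ 0.0467, -0.1635,  0.1046]), 0.65), (array([0.0521, 0.0009, 0.1159]), 0.61)]
side rod_tip [(array([ 0.0542, -0.037 ,  0.1176]), 0.59)]
side rod_grip [(array([ 0.0458, -0.1957,  0.1176]), 0.66)]
side pawl_pivot [(array([0.0913, 0.0021, 0.1471]), 0.76)]
side handle [(array([ 0.0449, -0.1973,  0.1231]), 0.54)]
top rod [(array([ 0.049 , -0.1686,  0.1086]), 0.64)]
top rod_tip [(array([ 0.053 , -0.0362,  0.1179]), 0.58)]
top rod_grip []
top pawl_pivot [(array([0.0918, 0.0036, 0.1414]), 0.59)]
top handle [(array([0.133 , 0.1007, 0.2216]), 0.6)]
```

View pics/side3.png

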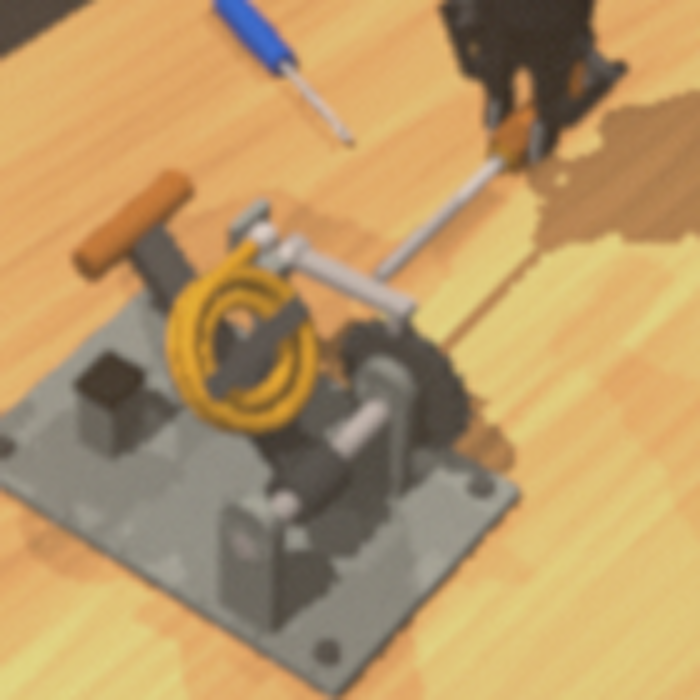

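View pics/top3.png

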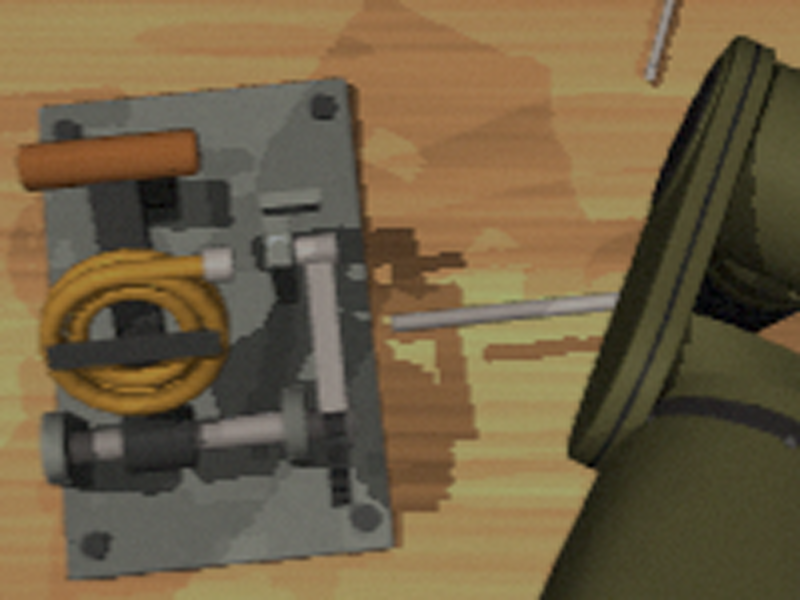

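Side crop: the rod tip (380,275) is just outboard of the pawl bar and pointing under it. Top crop: tip at (393,322), level with the middle of the pawl bar (320,330), and parallel to the shaft. Measured tip in the stand frame is (53,-37,118), which lies in the window. Inserting now.

{"api": "move_arm", "payload": {
  "deltas": [
    [[12,0,0,0,0,0,15],[28,0,0,0,0,0,15],[44,0,0,0,0,0,15],[56,0,0,0,0,0,15],[59,0,0,0,0,0,15],[59,0,0,0,0,0,15]]
  ]
}}

```text
t: 8.35
position: [0.535, -0.1241, 0.2884]
tcp_rot: [0.0, 0.668, 0.744, -0.0]
ft_force: [-0.6, 0.1, -2.3]
gripper_width: 0.0248
```

{"api": "move_arm", "payload": {
  "deltas": [
    [[0,-2,-8,0,0,0,15],[0,-3,-16,0,0,0,15],[0,-4,-24,0,0,0,15],[0,-5,-33,0,0,0,15],[0,-3,-41,0,0,0,15],[0,1,-49,0,0,0,15],[0,1,-49,0,0,0,15]]
  ]
}}

```text
t: 9.22
position: [0.5364, -0.1243, 0.3384]
tcp_rot: [0.001, 0.668, 0.744, 0.0]
ft_force: [-0.0, -0.1, -1.5]
gripper_width: 0.0244
```

Run:
```python
from h import *
np.set_printoptions(precision=4,suppress=True)
S=lambda X:R.from_euler('z',-.1062).apply(np.array(X)-[.4707,.0088,0])
print('tcp stand',S(pose()[0]),arm.read_state()['gripper_width'])
shot('side','side4',(230,160,370,300),5)
```

```text
tcp stand [ 0.0513 -0.1393  0.3384] 0.024408393676467834
```

View pics/side4.png

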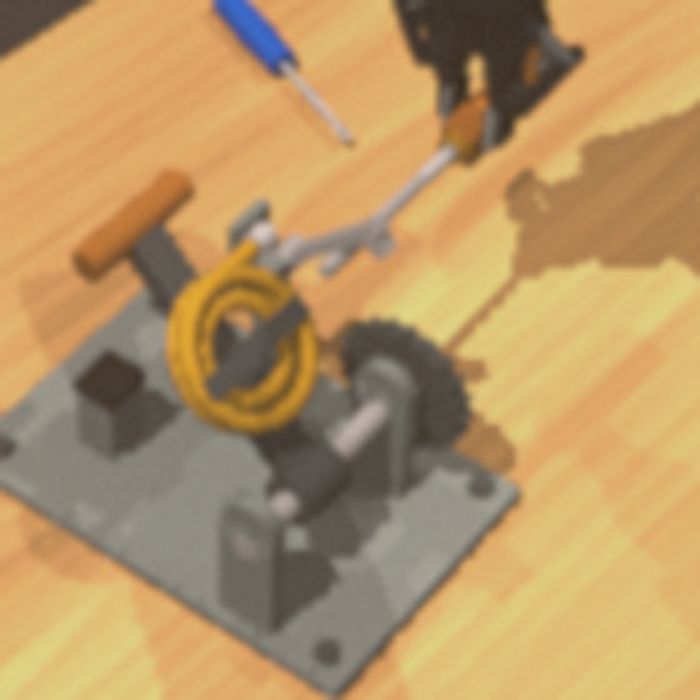

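The pawl has lifted clear of the wheel, with its nose at (375,240) and the rod under it. Carrying on over the top.

{"api": "move_arm", "payload": {
  "deltas": [
    [[0,6,-7,0,0,0,15],[0,12,-13,0,0,0,15],[0,20,-17,0,0,0,15],[0,27,-20,0,0,0,15],[0,33,-22,0,0,0,15],[0,38,-22,0,0,0,15],[0,43,-22,0,0,0,15],[0,43,-22,0,0,0,15]]
  ]
}}

```text
t: 10.28
position: [0.5789, -0.1196, 0.3591]
tcp_rot: [-0.0, 0.668, 0.744, -0.0]
ft_force: [0.2, 0.2, -1.1]
gripper_width: 0.0247
```

Run:
```python
from h import *
np.set_printoptions(precision=4,suppress=True)
S=lambda X:R.from_euler('z',-.1062).apply(np.array(X)-[.4707,.0088,0])
print('tcp stand',S(pose()[0]),arm.read_state()['gripper_width'])
shot('side','side5',(230,160,370,300),5)
```

```text
tcp stand [ 0.094  -0.1391  0.3591] 0.02470649184293762
```

View pics/side5.png

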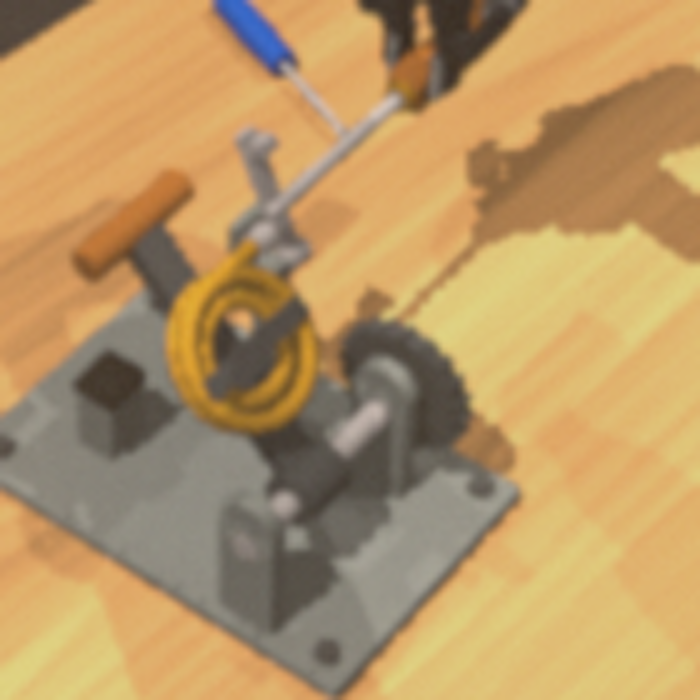

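The pawl stands thrown past upright, from its foot (285,245) to its end (255,140). I'll back the rod off, withdraw it and carry it to a clear spot.

{"api": "move_arm", "payload": {
  "deltas": [
    [[0,-6,0,0,0,0,15],[-10,-8,0,0,0,0,15],[-30,-8,0,0,0,0,15],[-60,-10,0,0,0,0,15],[-95,-35,5,0,0,0,15],[-135,-65,30,0,0,0,15],[-171,-98,70,0,0,0,15],[-171,-98,110,0,0,0,15]]
  ]
}}

```text
t: 11.32
position: [0.4978, -0.304, 0.2489]
tcp_rot: [0.001, 0.67, 0.743, -0.0]
ft_force: [0.5, 0.6, -2.1]
gripper_width: 0.025
```

Run:
```python
from h import *
np.set_printoptions(precision=4,suppress=True)
S=lambda X:R.from_euler('z',-.1062).apply(np.array(X)-[.4707,.0088,0])
print('tcp stand',S(pose()[0]),pose()[0],arm.read_state()['gripper_width'])
shot('side','side6',(230,140,390,300),4)
for c in('side','top'):
    if c=='top': arm.read_camera(c)
    for n in 'rod rod_tip handle'.split():
        print(c,n,[(np.array(d['position']),round(d['conf'],2)) for d in arm.landmark_of(c,n)[:2]])
```

```text
tcp stand [-0.0062 -0.314   0.2489] [ 0.4978 -0.304   0.2489] 0.024974852096043682
side rod [(array([ 0.4942, -0.2706,  0.0665]), 0.61)]
side rod_tip [(array([ 0.4832, -0.1487,  0.081 ]), 0.61)]
side handle [(array([0.5922, 0.1225, 0.2248]), 0.7)]
top rod [(array([ 0.4981, -0.272 ,  0.0683]), 0.58)]
top rod_tip [(array([ 0.4837, -0.1386,  0.0786]), 0.96)]
top handle [(array([0.5924, 0.1202, 0.2221]), 0.86)]
```

View pics/side6.png

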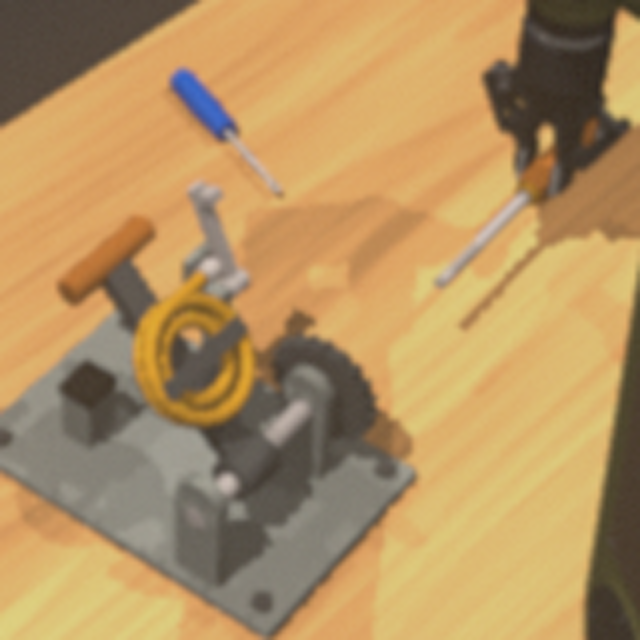

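The pawl stays thrown back with nothing touching it (205,235), and the arm is still up. I'll lay the rod down.

{"api": "move_arm", "payload": {
  "deltas": [
    [[0,0,20,0,0,0,15],[0,0,40,0,0,0,15],[0,0,55,0,0,0,15],[0,0,63,0,0,0,15],[0,0,66,0,0,0,15],[0,0,66,0,0,0,15],[0,0,66,0,0,0,30],[0,0,66,0,0,0,50]]
  ]
}}

```text
t: 12.72
position: [0.5, -0.3004, 0.1842]
tcp_rot: [0.001, 0.668, 0.744, 0.0]
ft_force: [-0.2, 0.1, 0.9]
gripper_width: 0.0472
```

{"api": "move_arm", "payload": {
  "deltas": [
    [[0,0,0,0,0,0,70],[0,0,0,0,0,0,70],[0,0,-25,0,0,0,70],[0,0,-75,0,0,0,70],[0,0,-130,0,0,0,40],[0,0,-190,0,0,0,0],[0,0,-250,0,0,0,0],[0,0,-270,0,0,0,0]]
  ]
}}

```text
t: 13.72
position: [0.4999, -0.3003, 0.4591]
tcp_rot: [0.004, 0.668, 0.744, 0.0]
ft_force: [-0.4, 0.3, 0.1]
gripper_width: 0.0002
```

Run:
```python
from h import *
np.set_printoptions(precision=4,suppress=True)
print(pose()[0],arm.read_state()['gripper_width'])
for c in('side','top'):
    arm.read_camera(c)
    for n in 'rod rod_tip handle'.split():
        print(c,n,[(np.array(d['position']),round(d['conf'],2)) for d in arm.landmark_of(c,n)[:2]])
T=lambda X:R.from_euler('z',.1062).apply(np.array(X))+[.4707,.0088,0]
Rt=rz(96.1)
for th in np.linspace(.805,-.02,9):
    X=T([.19*np.cos(th),.1,.085+.19*np.sin(th)+.012+.173]); print(round(th,2),X,delta(X,Rt))
```

```text
[ 0.4999 -0.3003  0.4591] 0.00015047780174055233
side rod [(array([ 0.4951, -0.2672,  0.    ]), 0.78)]
side rod_tip [(array([ 0.4876, -0.1415,  0.0101]), 0.65)]
side handle [(array([0.5943, 0.1215, 0.2231]), 0.67)]
top rod [(array([ 0.4979, -0.2699,  0.    ]), 0.79)]
top rod_tip [(array([ 0.4868, -0.1403,  0.0094]), 0.83)]
top handle [(array([0.591 , 0.1179, 0.2214]), 0.71)]
0.8 [0.591  0.1222 0.407 ] (array([409.8, 136.7,  44.2]), array([-0.02 , -0.018,  0.008]))
0.7 [0.6044 0.1236 0.3927] (array([409.7, 150.1,  58.4]), array([-0.02 , -0.018,  0.008]))
0.6 [0.6162 0.1249 0.3771] (array([409.6, 162. ,  74. ]), array([-0.02 , -0.018,  0.008]))
0.5 [0.6263 0.126  0.3604] (array([409.6, 172.3,  90.7]), array([-0.02 , -0.018,  0.008]))
0.39 [0.6347 0.1268 0.3427] (array([409.5, 180.8, 108.3]), array([-0.02 , -0.018,  0.008]))
0.29 [0.6412 0.1275 0.3242] (array([409.4, 187.4, 126.8]), array([-0.02 , -0.018,  0.008]))
0.19 [0.6458 0.128  0.3052] (array([409.4, 192.1, 145.8]), array([-0.02 , -0.018,  0.008]))
0.08 [0.6484 0.1283 0.2858] (array([409.3, 194.8, 165.2]), array([-0.02 , -0.018,  0.008]))
-0.02 [0.649  0.1284 0.2662] (array([409.2, 195.4, 184.7]), array([-0.02 , -0.018,  0.008]))
```

{"api": "move_arm", "payload": {
  "deltas": [
    [[40,10,-40,0,0,0,0],[95,30,-50,0,0,0,0],[150,50,-50,0,0,0,0],[205,70,-50,0,0,0,0],[260,90,-50,0,0,0,0],[315,110,-50,0,0,0,0],[370,128,-50,0,0,0,0],[409,138,-30,0,0,0,0]]
  ]
}}

```text
t: 15.12
position: [0.5932, 0.1238, 0.4835]
tcp_rot: [0.0, 0.667, 0.745, 0.001]
ft_force: [0.1, -0.1, 0.7]
gripper_width: -0.0001
```

{"api": "move_arm", "payload": {
  "deltas": [
    [[0,0,20,0,0,0,0],[0,0,45,0,0,0,0],[0,0,58,0,0,0,0],[0,0,58,0,0,0,0]]
  ]
}}

```text
t: 15.62
position: [0.5926, 0.1205, 0.4233]
tcp_rot: [-0.001, 0.668, 0.744, -0.001]
ft_force: [-0.3, 0.9, -0.0]
gripper_width: 0.0002
```

Run:
```python
from h import *
np.set_printoptions(precision=4,suppress=True)
print(pose()[0],arm.read_state()['ft_force'])
shot('side','side7',(230,140,390,300),4)
T=lambda X:R.from_euler('z',.1062).apply(np.array(X))+[.4707,.0088,0]
for th in [.8,.4,.2,0]:
    X=T([.19*np.cos(th),.1,.085+.19*np.sin(th)+.012+.173]); print(round(th,2),X,delta(X,rz(96.1)))
```

```text
[0.5926 0.1205 0.4233] [-0.276   0.8931 -0.0317]
0.8 [0.5917 0.1223 0.4063] (array([ 1.8, -0.9, 18.6]), array([-0.005,  0.001,  0.002]))
0.4 [0.6341 0.1268 0.344 ] (array([ 1.8, 41.8, 80.9]), array([-0.005,  0.001,  0.002]))
0.2 [0.6453 0.128  0.3077] (array([  1.8,  53. , 117.1]), array([-0.005,  0.001,  0.002]))
0 [0.649  0.1284 0.27  ] (array([  1.8,  56.9, 154.9]), array([-0.005,  0.001,  0.002]))
```

View pics/side7.png

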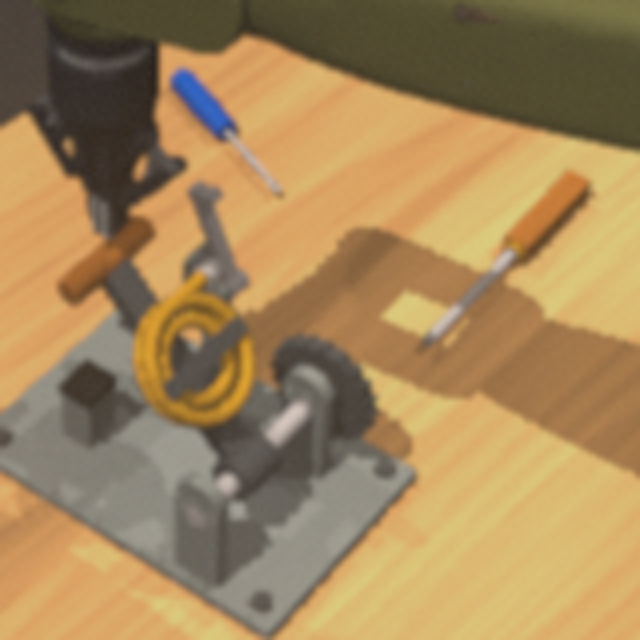

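The closed fingertips are right over the handle bar at (108,230), and the rod lies flat at lower right. Pressing down along the arc.

{"api": "move_arm", "payload": {
  "deltas": [
    [[0,-1,10,0,0,0,0],[0,-1,19,0,0,0,0],[0,6,25,0,0,0,0],[0,12,33,0,0,0,0],[0,18,41,0,0,0,0],[0,24,49,0,0,0,0],[0,29,57,0,0,0,0],[0,34,65,0,0,0,0]]
  ]
}}

```text
t: 16.68
position: [0.6283, 0.125, 0.3625]
tcp_rot: [0.003, 0.668, 0.744, 0.003]
ft_force: [3.2, -0.7, 6.6]
gripper_width: 0.0
```

Run:
```python
from h import *
np.set_printoptions(precision=4,suppress=True)
print(pose()[0],arm.read_state()['ft_force'])
shot('side','side8',(230,140,390,300),4)
print([(np.array(d['position']),round(d['conf'],2)) for d in arm.landmark_of('side','handle')[:2]])
T=lambda X:R.from_euler('z',.1062).apply(np.array(X))+[.4707,.0088,0]
for th in [.5,.4,.3,.2,.1,0,-.03]:
    X=T([.19*np.cos(th),.1,.085+.19*np.sin(th)+.012+.173]); print(round(th,2),delta(X,rz(96.1))[0])
```

```text
[0.6283 0.125  0.3625] [ 3.2461 -0.7426  6.6042]
[(array([0.6292, 0.1229, 0.1841]), 0.81)]
0.5 [ 1.1 -2.2  0.2]
0.4 [ 1.1  5.9 17.4]
0.3 [ 1.1 12.4 35.3]
0.2 [ 1.1 17.  53.7]
0.1 [ 1.1 19.7 72.5]
0 [ 1.1 20.5 91.4]
-0.03 [ 1.1 20.4 97.1]
```

{"api": "move_arm", "payload": {
  "deltas": [
    [[0,4,10,0,0,0,0],[0,7,20,0,0,0,0],[0,11,30,0,0,0,0],[0,14,40,0,0,0,0],[0,16,50,0,0,0,0],[0,18,60,0,0,0,0],[0,19,70,0,0,0,0],[0,20,80,0,0,0,0]]
  ]
}}

```text
t: 17.77
position: [0.6466, 0.1272, 0.2797]
tcp_rot: [0.0, 0.668, 0.744, 0.0]
ft_force: [2.4, 0.5, 4.6]
gripper_width: 0.0002
```

{"api": "move_arm", "payload": {
  "deltas": [
    [[0,0,4,0,0,0,0],[0,0,8,0,0,0,0],[0,0,11,0,0,0,0],[0,0,11,0,0,0,0]]
  ]
}}

```text
t: 18.27
position: [0.6464, 0.1271, 0.2703]
tcp_rot: [-0.0, 0.668, 0.744, -0.0]
ft_force: [-0.1, -1.3, 7.1]
gripper_width: -0.0
```

Run:
```python
from h import *
np.set_printoptions(precision=4,suppress=True)
print(pose()[0],arm.read_state()['ft_force'])
for c in('side','top'):
    arm.read_camera(c)
    print([(np.array(d['position']),round(d['conf'],2)) for d in arm.landmark_of(c,'handle')[:2]])
T=lambda X:R.from_euler('z',.1062).apply(np.array(X))+[.4707,.0088,0]
X=T([.19,.1,.085+.012+.173]); print(delta(X,rz(96.1))[0])
```

```text
[0.6464 0.1271 0.2703] [-0.0979 -1.347   7.1256]
[(array([0.6519, 0.1286, 0.0856]), 0.88)]
[]
[0.9 2.8 0.2]
```

Nearly seated. I'll press a little more until the force rises on the hard stop.

{"api": "move_arm", "payload": {
  "deltas": [
    [[0,1,1,0,0,0,0],[0,2,2,0,0,0,0],[0,2,3,0,0,0,0],[0,2,3,0,0,0,0]]
  ]
}}

```text
t: 18.98
position: [0.6477, 0.1273, 0.2699]
tcp_rot: [-0.002, 0.668, 0.744, -0.002]
ft_force: [-12.3, -2.0, 21.6]
gripper_width: -0.0004
```

The force rose to 22 N with no further motion, so the arm is on the hard stop. Backing away and checking.

{"api": "move_arm", "payload": {
  "deltas": [
    [[0,0,-10,0,0,0,0],[0,0,-40,0,0,0,0],[0,0,-90,0,0,0,0],[0,0,-140,0,0,0,0],[0,0,-190,0,0,0,0],[0,20,-215,0,0,0,0],[0,20,-215,0,0,0,0],[0,20,-215,0,0,0,0]]
  ]
}}

```text
t: 19.98
position: [0.6679, 0.1295, 0.4783]
tcp_rot: [-0.002, 0.668, 0.744, -0.002]
ft_force: [-0.6, 0.1, 0.0]
gripper_width: 0.0001
```

Run:
```python
from h import *
np.set_printoptions(precision=4,suppress=True)
print(pose()[0],arm.read_state()['ft_force'])
shot('side','side9',(130,120,410,340),2.8)
for c in('side','top'):
    if c=='top':arm.read_camera(c)
    for n in 'handle rod rod_tip mallet tin screwdriver'.split(): print(n,[(np.array(d['position']),round(d['conf'],2)) for d in arm.landmark_of(c,n)[:1]])
```

```text
[0.6679 0.1295 0.4783] [-0.5965  0.0755  0.0134]
handle [(array([0.6517, 0.1288, 0.0878]), 0.79)]
rod [(array([ 0.4962, -0.2669, -0.0043]), 0.73)]
rod_tip [(array([ 0.4849, -0.1414,  0.0146]), 0.58)]
mallet [(array([ 0.5989,  0.3963, -0.0015]), 0.6)]
tin [(array([0.4125, 0.3634, 0.0011]), 0.86)]
screwdriver [(array([ 0.7832, -0.2157, -0.0039]), 0.71)]
handle [(array([0.651 , 0.1262, 0.0833]), 0.65)]
rod [(array([ 0.4977, -0.2707,  0.0016]), 0.58)]
rod_tip [(array([ 0.4874, -0.1387,  0.0103]), 0.89)]
mallet [(array([0.5999, 0.3913, 0.002 ]), 0.84)]
tin []
screwdriver [(array([ 0.7851, -0.2116, -0.0018]), 0.88)]
```

View pics/side9.png

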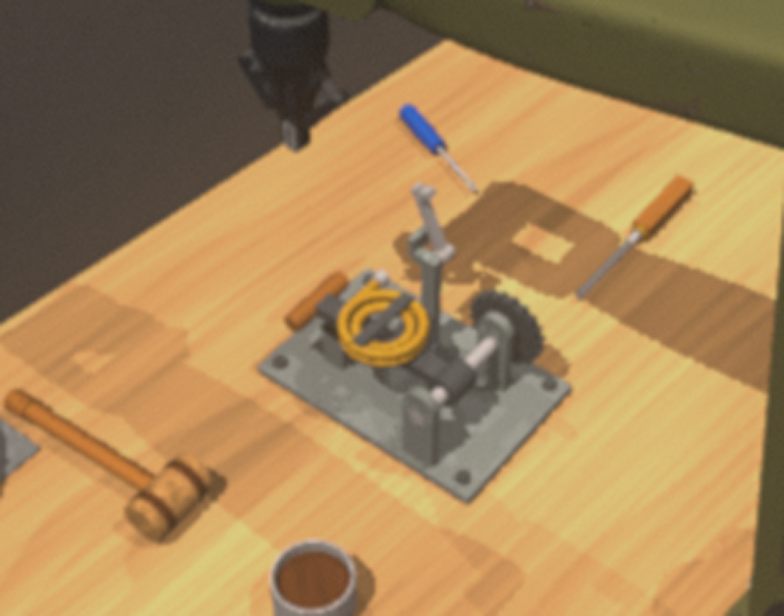

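The arm is level on its rest, with the handle at (317,300) and the coil flat. The pawl is still thrown back (430,215), the rod is on the bench (635,235), and the bystanders have not moved. Handing in.

```bash
python3 -c "
from bench import arm
print(arm.hand_in(), arm.read_state()['t'])"
```

```text
the job is handed in; nothing more can be done
the job is handed in; nothing more can be done
```

I handed the job in at about 20 s on the robot's clock, with every step done. The hand-in gives no verdict.

**What I did**
- I gripped the rod by its wooden handle and slid the steel under the pawl bar. I swung the pawl up and right over, where it stayed after I withdrew the rod.
- I laid the rod down clear on the robot's right.
- I then pressed the handle down along its arc with the closed fingertips, taking about 2 s, until the arm met its stop. The force rose to 22 N with no further movement.

**Last checks**
- **Lift arm:** the handle measured 83 mm high in one view and 88 mm in the other; 85 mm is fully down.
- **Pawl:** thrown back in the final picture. I judged this by eye and did not measure the angle.
- **Rod:** flat on the bench, with the origin at about 0 mm and the tip at 10–15 mm.
- **Bystanders:** the mallet, tin and screwdriver are within about 3 mm of where they started. In the last top view the network did not report the tin; the side view did.
- **Robot:** raised clear, touching nothing.

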